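Unstack the beading things, each to its own place

ROBOT

A 6-joint arm with a two-finger parallel gripper is mounted at the origin on the work surface. World frame = base frame: x ahead of the robot, y to its left, z up, the work surface at z = 0. Lengths are in m, angles in rad, forces in N, time in s.
With the tool pointing down it reaches from about 0.275 to 0.85 m from the base axis. Payload 5.2 kg.
Tool frame: the origin (TCP) lies midway between the tips of the shut fingers; the grasp point (between the pads) lies grip_point_offset behind it (grip_point_offset is the distance from the TCP to the grasp point, in m); z points along the fingers, y is the direction in which the jaws open and shut (so a half turn about z gives the same grasp; the last joint's range is limited). The gripper opens to 85 mm and grips with 20 to 120 N. Pads are 22 mm wide; open, the fingers measure 114 mm over their backs; the gripper's body (76 mm by 85 mm) begins 54 mm behind the grasp point. The pads swing forward as they close: fully open they stand 13 mm farther back than shut.
Start: joints at [1.024, 0.259, 1.535, -0, 1.348, -0.203], TCP at [0.185, 0.518, 0.231] pointing down, gripper open.
Joint ranges: [-3.14, 3.14], [-0.91, 2.08], [0.19, 2.58], [-1.22, 4.36], [0.22, 2.71], [-3.12, 3.12]. Speed limits (rad/s): [2.57, 2.57, 3.14, 3.14, 3.14, 3.14].

INTERFACE

Orientations are given as a rotation vector (axis times angle).
In Python, from bench import * gives the robot as it stands.
- The arm moves only by the tool carry_out, never from a script. Its argument "rows" is a list of rows, each a list of 2 entries, a list of its own where there are three numbers: the shift along the tool's x, y, z in cm, then the turn, a rotation vector about the tool's x, y, z in rad. A call has 1 to 12 rows; each row is the pose to reach, as a shift and turn from the pose measured when the call began, along the tool's axes at that moment; what a row does not reach only later rows make up. A row lasts 1/10 s, in which the tool goes at most 50 mm and 8.59 degrees, less where a joint would pass 70% of its speed; a pose out of reach is approached as far as the arm can. A call with a gripper value outside its range is refused whole. "jaw" is the opening, from -1 (shut) to 1 (fully open), so that 0 is half open, set as the call begins (left out, the last holds). The fingers move at their own pace and stop on an object; "newtons" is the grip in N (left out, the last holds). Time passes only in rows, so rows that repeat a pose let the fingers close. It gives the time, the measured TCP pose, the force and the opening at its end, in the units of the state.
- observe(): the state, without advancing time (a new reading comes with each control period).
- read_camera(name): name is "scene" or "side" or "wrist"; returns the picture (400x640x3 uint8, red, green, blue); there is no depth.
- camera_model(name): a dict with "camera_matrix" (3x3 intrinsics, pixels), "rvec" (rotation vector, rad) and "tvec" (3), from world to camera coordinates, as OpenCV has them. Camera axes: x right, y down, z forward; pixel columns grow to the right and rows downward; lengths in m; the calibration is good to about 2 mm. A picture is of the moment at which its call begins: read the wrist's pose just before it. camera_model takes no time and is no camera call; for the wrist camera it gives the pose at the moment of the call.
- sign_off(): hands the job in, once; it reports no verdict.
The state is a dict: "t": time; "joint_positions": joint angles; "qd": joint speeds; "tau": joint torques, N m; "eef_pos": TCP position; "eef_rot": TCP orientation; "wrist_force": force on the tool from outside, world axes, zero at the start; "moment": the same for the moment, N m; "finger_gap": finger opening in m.
Only numpy, scipy, OpenCV 4.12 (cv2) and the standard library are available. Lean on these libraries where they do the work, as an engineer would, in place of code of your own. Each camera call takes 0.05 s, during which the arm holds its last target. There are 200 camera calls.

TASK

Take the little stack apart and put each thing in its own place: stand the steel thimble upright in the middle of the saucer, set each bead tin upright in the middle of the coaster of its own colour, and lay the dark needle case in the middle of the mint mat, lengthwise along it. Keep the two tins upright all the time, and do not shift or knock over the glass jar and the thread spool that stand among them.

Things in the scene. Friction and masses are not known exactly. Their poses are not given: they have to be found in the camera images.
- thimble: steel thimble, closed domed end up, 21 mm in diameter at its foot rim (lowest 3 mm), above it tapering from 19 to 18 mm, 25 mm tall; starts standing on the lid of the red tin, up to 9 mm off its centre. Origin: centre of its foot, z up through the dome
- red_tin: round lidded bead tin of bare metal with a red lid, 51 mm in diameter, 26 mm tall; starts standing on the needle case, beside the other tin (centres about 74 mm apart along the case, either one at either end) and with the thimble on its lid. Origin: centre of its underside, z up
- blue_tin: round lidded bead tin of bare metal with a blue lid, 51 mm in diameter, 26 mm tall; starts standing on the needle case, beside the other tin (centres about 74 mm apart along the case, either one at either end). Origin: centre of its underside, z up
- case: dark walnut needle case, a flat closed box 150 mm long (its x), 56 mm wide (its y), 24 mm tall, with a brass seam line; lies flat on the table at the bottom of the stack, carrying both tins. Origin: centre of its underside, z up
- saucer: white ceramic saucer, 112 mm across the rim, 14 mm tall, fixed to the table; its flat inner floor lies 5 mm above its underside and is about 60 mm across, then the side slopes up to the rim. Origin: centre of its underside, z up
- red_coaster: flat round red coaster with a cork-coloured middle, 84 mm in diameter, 5 mm thick, fixed to the table. Origin: centre of its underside, z up (the red tin's underside comes to rest 5 mm above it)
- blue_coaster: flat round blue coaster with a cork-coloured middle, 84 mm in diameter, 5 mm thick, fixed to the table. Origin: centre of its underside, z up (the blue tin's underside comes to rest 5 mm above it)
- mat: mint green silicone bead mat, a rectangle 180 mm long (its x) by 90 mm wide (its y), 4 mm thick, fixed to the table. Origin: centre of its underside, z up; the case may lie either way round along its x
- jar: bystander: small green glass jar with a brass lid, 40 mm in diameter, 55 mm tall, standing loose on the table beside the stack; must stay where it is. Origin: centre of its underside
- spool: bystander: wooden spool of yellow thread, 30 mm in diameter, 42 mm tall, standing loose on the table on the other side of the stack; must stay where it is. Origin: centre of its underside
Not all that is in view belongs to the job. What is shaped like the red_tin but pink is not meant.

How it is judged:
By the outcome, as a careful person would: the job done as asked, in the order asked, and still so for the second after the job is handed in, with the robot touching nothing.
It also fails if it takes over 128 s, if anything falls off the work surface, if the arm or the gripper's body presses on something with over 40 N, if the wrist force passes 120 N, or if a joint passes its speed limit or range.

## Working session

There is one attempt and no reset: what is moved stays moved. The work goes in short steps, Python scripts to look and compute and a tool call to move; the robot and the scene stay as the last step left them, time stands still between calls to the robot, and variables do not carry over. Pictures are saved under pics/ and viewed, about 12 in all and at most 16, crops included, and the job is handed in when it is done.

Besides the shell and the picture viewer there is one more tool, called after "Request:" in YAML: its name, and indented under it one key for each argument. carry_out: Moves the arm, as the interface text tells. Its arguments: {"type":"object","properties":{"rows":{"type":"array","items":{"type":"array"}},"jaw":{"type":"number"},"newtons":{"type":"number"}},"required":["rows"]}

```bash
ls; mkdir -p pics; cat > h.py <<'E'
from bench import *
import numpy as np, cv2
def snap(n,f):
    m=camera_model(n); im=read_camera(n); cv2.imwrite('pics/'+f+'.png',im[:,:,::-1]); np.savez('pics/'+f+'.npz',im=im,K=m['camera_matrix'],r=m['rvec'],t=m['tvec']); return im
def load(f):
    d=np.load('pics/'+f+'.npz'); return d['im'],dict(camera_matrix=d['K'],rvec=d['r'],tvec=d['t'])
def ray(m,uv):
    K=np.array(m['camera_matrix'],float);R=cv2.Rodrigues(np.array(m['rvec'],float))[0];t=np.array(m['tvec'],float).ravel()
    uv=np.atleast_2d(uv).astype(float)
    d=(R.T@np.linalg.inv(K)@np.c_[uv,np.ones(len(uv))].T).T
    return -R.T@t,d
def plane(m,uv,z):
    c,d=ray(m,uv); return c+d*((z-c[2])/d[:,2])[:,None]
def proj(m,P):
    return cv2.projectPoints(np.atleast_2d(P).astype(float),np.array(m['rvec'],float),np.array(m['tvec'],float),np.array(m['camera_matrix'],float),None)[0][:,0]
E
python3 - <<'E'
from h import *
s=observe()
print({k:np.round(v,3) for k,v in s.items()}); import bench; print([x for x in dir(bench) if x[0]!='_'])
try: print(grip_point_offset)
except Exception as e: print(e)
for n in('scene','side','wrist'): snap(n,n+'0'); m=camera_model(n); print(n,ray(m,[[320,200]]))
E
```

```text
pics
{'t': np.float64(0.0), 'joint_positions': array([ 1.024,  0.259,  1.536, -0.   ,  1.348, -0.203]), 'qd': array([-0.   ,  0.001,  0.001, -0.001, -0.001, -0.001]), 'tau': array([-1.0000e-03, -4.4603e+01, -2.9058e+01, -1.0000e-03,  1.2000e-02,
       -0.0000e+00]), 'eef_pos': array([0.185, 0.517, 0.23 ]), 'eef_rot': array([-5.370e-01, -3.095e+00,  3.000e-03]), 'wrist_force': array([-0.042,  0.823,  0.256]), 'moment': array([-0.022, -0.03 ,  0.005]), 'finger_gap': np.float64(0.085)}
['Unreachable', 'camera_model', 'grip_point_offset', 'observe', 'read_camera', 'sign_off']
0.0187
scene (array([0.86105971, 0.5566411 , 0.50330957]), array([[-0.45142405, -0.72042043, -0.52717398]]))
side (array([ 0.25840122, -0.61586076,  0.91465351]), array([[ 0.24457002,  0.56151957, -0.79056706]]))
wrist (array([0.1129336 , 0.54318832, 0.37311887]), array([[ 0.26480315, -0.10396571, -0.9587552 ]]))
```

View pics/scene0.png

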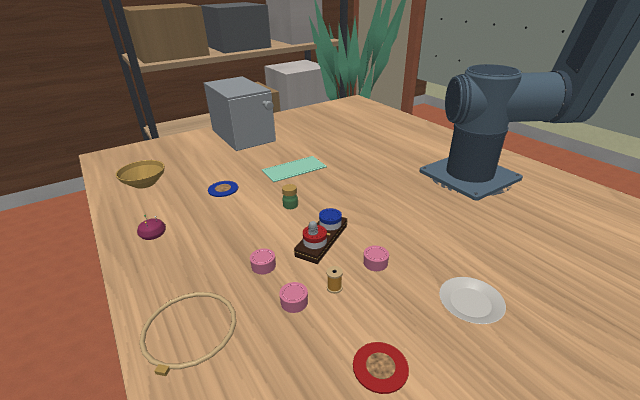

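View pics/side0.png

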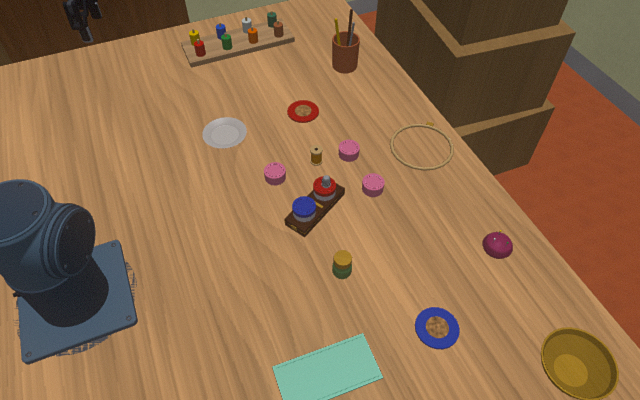

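The scene view shows the stack near (320,235), with the spool at (335,280), the jar at (290,196), the saucer at (472,300), the red coaster at (381,366), the blue coaster at (223,188) and the mat at (294,168). The side view shows the same layout: red tin and thimble (325,186), blue tin (304,207), jar (342,264), spool (316,156), and the mat cut off at the bottom edge.

```bash
cat > m.py <<'E'
from h import *
R={'scene':dict(red_tin=(300,222,330,250),blue_tin=(317,206,345,226),red_coaster=(345,335,415,396),blue_coaster=(200,175,245,200),mat=(255,150,335,185),saucer=(430,270,515,330),case=(290,205,352,265),jarlid=(278,180,302,195),spool=(322,264,348,296)),
'side':dict(red_tin=(308,172,342,200),blue_tin=(288,193,322,224),red_coaster=(280,92,325,128),blue_coaster=(408,300,466,355),mat=(265,325,390,400),saucer=(195,110,255,155),case=(280,175,350,240),jarlid=(328,248,356,270),spool=(305,142,328,168))}
def mask(im,k):
    h=cv2.cvtColor(im,cv2.COLOR_RGB2HSV).astype(int);H,S,V=h[...,0],h[...,1],h[...,2]
    if 'red' in k:return ((H<6)|(H>172))&(S>170)&(V>80)
    if 'blue' in k:return (H>105)&(H<130)&(S>150)&(V>70)
    if k=='mat':return (H>65)&(H<90)&(S>60)&(V>100)
    if k=='saucer':return (S<45)&(V>130)
    if k=='case':return (V<95)
    if k=='jarlid':return (S>140)&(H>12)&(H<30)&(V>90)
    if k=='spool':return (S>130)&(H>10)&(H<30)
Z=dict(red_tin=.05,blue_tin=.05,red_coaster=.005,blue_coaster=.005,mat=.004,saucer=.014,case=.024,jarlid=.055,spool=.042)
def blob(im,n,k):
    x0,y0,x1,y1=R[n][k];M=np.zeros(im.shape[:2],np.uint8);M[y0:y1,x0:x1]=mask(im,k)[y0:y1,x0:x1]
    c=max(cv2.findContours(M,cv2.RETR_EXTERNAL,cv2.CHAIN_APPROX_NONE)[0],key=cv2.contourArea)[:,0]
    return c
if __name__=='__main__':
  for k in Z:
    for n in('scene','side'):
        im,m=load(n+'0');c=blob(im,n,k);P=plane(m,c,Z[k])[:,:2].astype(np.float32)
        (cx,cy),(w,h),a=cv2.minAreaRect(P);e=cv2.fitEllipse(P)
        print(k,n,'rect',np.round([cx*1e3,cy*1e3,w*1e3,h*1e3,a],1),'ell',np.round([e[0][0]*1e3,e[0][1]*1e3,e[1][0]*1e3,e[1][1]*1e3],1))
  for n,b in(('scene',(285,190,365,270)),('side',(270,160,360,285))):
    im,_=load(n+'0');x0,y0,x1,y1=b
    cv2.imwrite(f'pics/{n}c.png',cv2.resize(im[y0:y1,x0:x1,::-1],None,fx=4.5,fy=4.5,interpolation=cv2.INTER_CUBIC))
  a,b=[cv2.imread(f'pics/{n}c.png') for n in('scene','side')]
  H=max(a.shape[0],b.shape[0]);o=np.zeros((H,a.shape[1]+b.shape[1],3),np.uint8);o[:a.shape[0],:a.shape[1]]=a;o[:b.shape[0],a.shape[1]:]=b;cv2.imwrite('pics/crop0.png',o);print(o.shape)
E
python3 m.py
```

```text
red_tin scene rect [553.3  42.2  56.   49.3  71.6] ell [553.3  40.8  46.3  57.7]
red_tin side rect [549.6  31.   51.3  48.7  66.9] ell [549.7  30.9  46.9  49.4]
blue_tin scene rect [492.6   6.5  58.7  47.   55.4] ell [491.    5.5  48.8  58.9]
blue_tin side rect [488.6  -1.7  45.6  47.2  66.9] ell [488.3  -1.6  45.1  47.7]
red_coaster scene rect [616.5 325.5  83.5  82.   72.2] ell [616.6 325.3  80.9  83.1]
red_coaster side rect [616.6 322.4  81.2  79.3  66.9] ell [615.5 321.3  79.2  80.1]
blue_coaster scene rect [ 624.3 -331.4   83.3   79.4   55. ] ell [ 623.7 -331.3   78.9   82.4]
blue_coaster side rect [ 623.2 -337.    80.1   79.2   58.3] ell [ 622.9 -337.    79.2   79.6]
mat scene rect [ 397.9 -327.9   90.6  177.7   87.6] ell [ 400.5 -327.9   94.3  237.3]
mat side rect [ 397.4 -332.1   89.3  178.6   87.7] ell [ 405.1 -329.9   95.6  211.2]
saucer scene rect [400.5 318.4 107.4 109.   56. ] ell [400.4 318.3 107.9 108.6]
saucer side rect [400.9 316.5 107.4 106.1  35. ] ell [401.  316.5 104.8 107.2]
case scene rect [528.2  25.1 168.8  71.   29.8] ell [535.1  33.9  69.2 166.3]
case side rect [517.4   7.4 158.4  64.3  29.8] ell [510.4  -1.1  66.9 164.1]Traceback (most recent call last):
  File "m.py", line 22, in <module>
    (cx,cy),(w,h),a=cv2.minAreaRect(P);e=cv2.fitEllipse(P)
                                         ~~~~~~~~~~~~~~^^^
cv2.error: OpenCV(4.12.0) /io/opencv/modules/imgproc/src/shapedescr.cpp:361: error: (-201:Incorrect size of input array) There should be at least 5 points to fit the ellipse in function 'fitEllipseNoDirect'
```

View pics/wrist0.png

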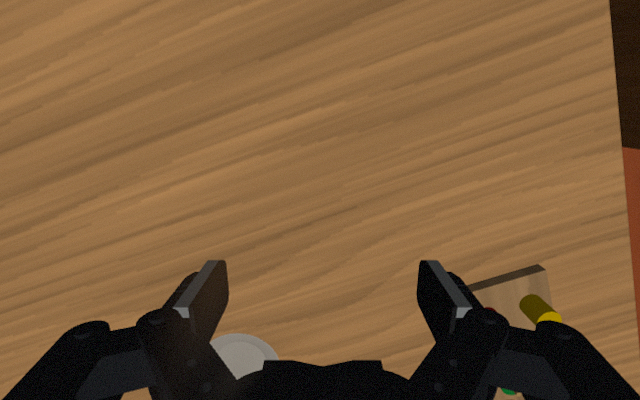

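The wrist view looks past both fingers to the saucer (240,355). All the sizes come out right. The two fixed cameras disagree by 3–6 mm in y, so I'll refine with the wrist camera above the stack.

```bash
python3 - <<'E'
from h import *
for n,pts in dict(scene=[((290,187),.055),((335,271),.042),((313,226),.075)],side=[((342,257),.055),((316,150),.042),((326,180),.075)]).items():
    im,m=load(n+'0')
    for uv,z in pts: print(n,uv,np.round(plane(m,[uv],z)*1e3))
# tool shift to hover over the stack, yaw unchanged then yaw to align
from scipy.spatial.transform import Rotation as Rt
s=observe();Rm=Rt.from_rotvec(s['eef_rot']).as_matrix();print(np.round(Rm,3))
for tgt in [(0.52,0.02,0.23)]: print('shift cm',Rm.T@(np.array(tgt)-s['eef_pos'])*100)
E
```

```text
scene (290, 187) [[ 505. -150.   55.]]
scene (335, 271) [[578. 150.  42.]]
scene (313, 226) [[560.  47.  75.]]
side (342, 257) [[ 508. -153.   55.]]
side (316, 150) [[579. 145.  42.]]
side (326, 180) [[552.  26.  75.]]
[[-0.941  0.337 -0.001]
 [ 0.337  0.941 -0.001]
 [ 0.    -0.001 -1.   ]]
shift cm [-48.29421503 -35.54679798   0.10131971]
```

Request:
carry_out:
  rows:
    - [[-4,-3.2,0],[0,0,-0.1]]
    - [[-8,-6.5,0],[0,0,-0.2]]
    - [[-12,-10,0],[0,0,-0.3]]
    - [[-16,-13,0],[0,0,-0.4]]
    - [[-20,-16.4,0],[0,0,-0.5]]
    - [[-24,-19.7,0],[0,0,-0.6]]
    - [[-28,-23,0],[0,0,-0.7]]
    - [[-32,-26,0],[0,0,-0.8]]
    - [[-36,-29.5,0],[0,0,-0.87]]
    - [[-40,-33,0],[0,0,-0.87]]
    - [[-44,-36,0],[0,0,-0.87]]
    - [[-46.4,-38,0],[0,0,-0.87]]

```text
t: 1.35
eef_pos: [0.4944, 0.0014, 0.231]
eef_rot: [0.816, -3.033, 0.001]
wrist_force: [-0.1, 0.8, 1.2]
finger_gap: 0.0854
```

Request:
carry_out:
  rows:
    - [[0,0,0],[0,0,0]]
    - [[0,0,0],[0,0,0]]

```text
t: 1.55
eef_pos: [0.4945, 0.0002, 0.2303]
eef_rot: [0.811, -3.033, -0.0]
wrist_force: [-0.1, 0.4, -0.4]
finger_gap: 0.0852
```

```bash
python3 - <<'E'
from h import *
s=observe();print(s['t'],s['eef_pos'],s['eef_rot'],s['qd'])
snap('wrist','w1')
E
```

```text
1.55 [4.94461261e-01 2.41202812e-04 2.30294727e-01] [ 8.11108399e-01 -3.03272348e+00 -3.45852765e-04] [ 0.04586379 -0.02572918  0.02875266  0.00800585  0.00848609  0.00668852]
```

View pics/w1.png

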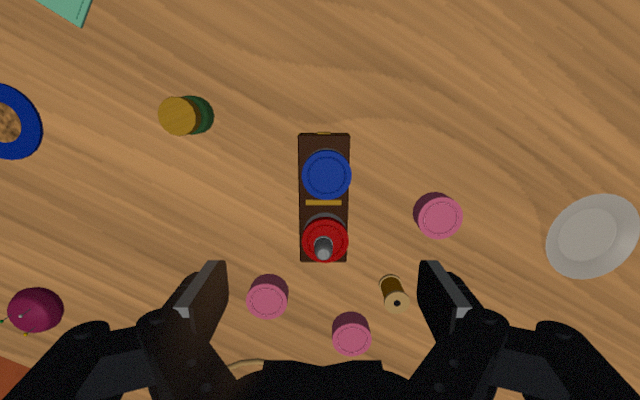

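The wrist view shows the case upright in the image, with the blue tin at (326,175), the red tin at (325,240) and the thimble at (323,247). There are no obstacles near the fingers.

```bash
cat > w.py <<'E'
from m import *
def box(im,k,b):
    x0,y0,x1,y1=b;M=np.zeros(im.shape[:2],np.uint8);M[y0:y1,x0:x1]=mask(im,k)[y0:y1,x0:x1]
    return max(cv2.findContours(M,cv2.RETR_EXTERNAL,cv2.CHAIN_APPROX_NONE)[0],key=cv2.contourArea)[:,0]
def fit(m,c,z):
    P=plane(m,c,z)[:,:2].astype(np.float32)*1e3;e=cv2.fitEllipse(P);r=cv2.minAreaRect(P)
    return np.round([*e[0],*e[1]],1),np.round([*r[0],*r[1],r[2]],1)
E
python3 - <<'E'
from w import *
im,m=load('w1')
for k,b,z in(('red_tin',(295,210,355,265),.05),('blue_tin',(295,145,355,205),.05),('case',(290,125,355,267),.024),('saucer',(540,190,640,285),.014)):
    print(k,*fit(m,box(im,k,b),z))
# thimble: unsaturated bright inside red lid
h=cv2.cvtColor(im,cv2.COLOR_RGB2HSV)
M=np.zeros(im.shape[:2],np.uint8);M[225:265,305:345]=(h[225:265,305:345,1]<110)*255
n,l,st,c=cv2.connectedComponentsWithStats(M)
for i in range(1,n):
    if st[i,4]>20: print(st[i],c[i],plane(m,[c[i]],.062)*1e3)
cv2.imwrite('pics/w1c.png',cv2.resize(im[120:270,280:370,::-1],None,fx=4,fy=4,interpolation=cv2.INTER_CUBIC))
print(ray(m,[[323,247]]))
E
```

```text
red_tin [548.9  35.9  49.8  50.2] [549.2  35.3  50.4  49.6  31.3]
blue_tin [485.4   0.8  48.9  50.3] [485.    0.6  49.5  48.8  30. ]
case [510.8  10.   56.2 169.9] [517.2  15.9 149.4  55.6  29.7]
saucer [398.8 318.8 107.6 108.4] [399.  318.7 108.7 108.2  45.9]
[314 236  19  24 373] [323.06970509 247.31367292] [[551.41170561  35.41834809  62.        ]]
(array([ 0.42808012, -0.03681465,  0.37289006]), array([[ 0.36307154,  0.21240237, -0.91724936]]))
```

View pics/w1c.png

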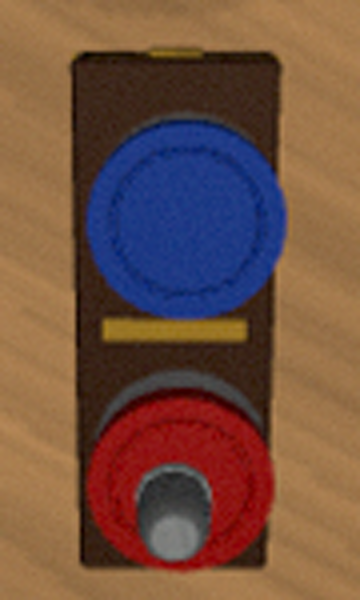

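The crop shows the thimble's dome end at about (323,254.5) in the full image and its foot centre at about (323.5,245). The tin and case positions are consistent: sizes are 50 and 149x56, and the yaw is 29.7°.

```bash
cat > g.py <<'E'
from h import *
from scipy.spatial.transform import Rotation as Rt
def go(x,y,z,yaw=None):
    s=observe();R=Rt.from_rotvec(s['eef_rot']).as_matrix()
    d=R.T@(np.array([x,y,z])/1e3-s['eef_pos'])*100
    cur=np.degrees(np.arctan2(R[1,1],R[0,1])); t=[0,0,0]
    if yaw is not None:
        a=(yaw-cur+90)%180-90;c=np.radians(cur+a)
        y_=np.array([np.cos(c),np.sin(c),0]);zz=np.array([0,0,-1.]);T=np.c_[np.cross(y_,zz),y_,zz]
        t=Rt.from_matrix(R.T@T).as_rotvec()
    print('shift cm',np.round(d,2),'turn',np.round(t,3),'yaw',round(cur,1),'t',round(s['t'],2),'j6',round(s['joint_positions'][5],2))
E
python3 - <<'E'
from g import *
im,m=load('w1')
print(plane(m,[[323.2,254.5]],.075)*1e3,plane(m,[[323.5,245]],.05)*1e3)
go(552,35,100,119.7);go(552,35,54,119.7)
E
```

```text
[[553.0326244   36.46604097  75.        ]] [[553.57324393  37.24302538  50.        ]]
shift cm [-6.74 -0.02 13.03] turn [ 0.001 -0.002  0.006] yaw 120.0 t 1.6 j6 -2.32
shift cm [-6.75 -0.02 17.63] turn [ 0.001 -0.002  0.006] yaw 120.0 t 1.6 j6 -2.32
```

Request:
carry_out:
  jaw: 0
  newtons: 30
  rows:
    - [[-2.3,0,4.4],[0,0,0]]
    - [[-4.6,0,8.7],[0,0,0]]
    - [[-6.84,0.04,12.5],[0,0,0]]
    - [[-6.84,0.04,14.5],[0,0,0]]
    - [[-6.84,0.04,15.8],[0,0,0]]
    - [[-6.84,0.04,16.8],[0,0,0]]
    - [[-6.84,0.04,17.4],[0,0,0]]
    - [[-6.84,0.04,17.6],[0,0,0]]
    - [[-6.84,0.04,17.6],[0,0,0]]

```text
t: 2.5
eef_pos: [0.5528, 0.0359, 0.0551]
eef_rot: [0.814, -3.033, 0.0]
wrist_force: [0.4, 0.4, 0.5]
finger_gap: 0.0428
```

```bash
python3 - <<'E'
from h import *
s=observe();print(s['t'],s['eef_pos'],s['finger_gap'])
im=snap('wrist','w2')
cv2.imwrite('pics/w2c.png',cv2.resize(im[200:,200:440,::-1],None,fx=2.5,fy=2.5,interpolation=cv2.INTER_CUBIC))
E
```

```text
2.5 [0.55284906 0.03586326 0.05507809] 0.042841627982163843
```

View pics/w2c.png

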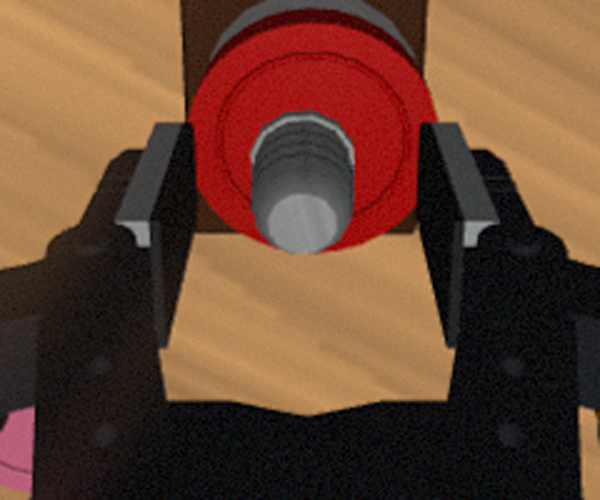

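The thimble (dome at crop (302,222)) sits between the pads. Closing now.

Request:
carry_out:
  jaw: -1
  rows:
    - [[0,0,0.05],[0,0,0]]
    - [[0,0,0.05],[0,0,0]]
    - [[0,0,0.05],[0,0,0]]
    - [[0,0,0.05],[0,0,0]]
    - [[0,0,0.05],[0,0,0]]
    - [[0,0,0.05],[0,0,0]]

```text
t: 3.15
eef_pos: [0.5536, 0.0355, 0.0556]
eef_rot: [-0.814, 3.034, -0.002]
wrist_force: [-0.9, -0.0, 5.9]
finger_gap: 0.017
```

Request:
carry_out:
  rows:
    - [[0,0,-1],[0,0,0]]
    - [[0,0,-3],[0,0,0]]
    - [[0,0,-6],[0,0,0]]
    - [[0,0,-8],[0,0,0]]
    - [[0,0,-8],[0,0,0]]

```text
t: 3.65
eef_pos: [0.5558, 0.0354, 0.1392]
eef_rot: [-0.812, 3.028, -0.005]
wrist_force: [0.5, -1.1, 0.2]
finger_gap: 0.017
```

```bash
python3 - <<'E'
from g import *
s=observe();print(s['eef_pos'],s['finger_gap'])
im=snap('wrist','w3')
cv2.imwrite('pics/w3c.png',cv2.resize(im[200:,200:440,::-1],None,fx=2,fy=2))
go(400,318,130);go(400,318,50)
E
```

```text
[0.55577543 0.03540105 0.13924324] 0.017033809853105413
shift cm [-0.75 32.2   0.63] turn [0 0 0] yaw 120.0 t 3.7 j6 -2.23
shift cm [-0.72 32.22  8.63] turn [0 0 0] yaw 120.0 t 3.7 j6 -2.23
```

View pics/w3c.png

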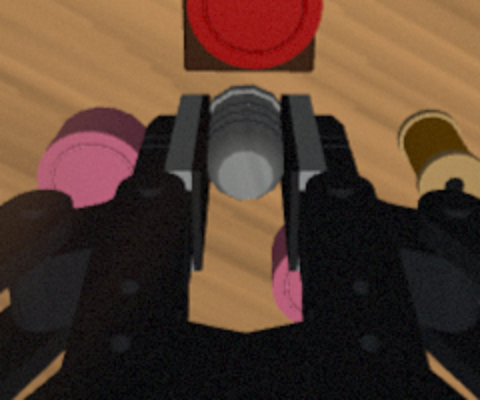

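The thimble is held upright between the pads (crop (245,170)), and the lid is clear. Next stop is the saucer.

Request:
carry_out:
  rows:
    - [[0,4,0],[0,0,0]]
    - [[-0.2,8,0],[0,0,0]]
    - [[-0.3,12,0],[0,0,0]]
    - [[-0.4,16,0],[0,0,0]]
    - [[-0.5,20,0],[0,0,0]]
    - [[-0.6,24,0],[0,0,1]]
    - [[-0.7,28,2],[0,0,0]]
    - [[-0.72,31,5],[0,0,0]]
    - [[-0.72,32.2,7],[0,0,0]]
    - [[-0.72,32.2,8.6],[0,0,0]]
    - [[-0.72,32.2,8.6],[0,0,0]]

```text
t: 4.8
eef_pos: [0.397, 0.317, 0.0471]
eef_rot: [0.815, -3.031, 0.006]
wrist_force: [-0.3, -0.3, -0.3]
finger_gap: 0.0167
```

```bash
python3 - <<'E'
from g import *
go(399.8,318.2,25,119.7);go(399.8,318.2,12,119.7)
E
```

```text
shift cm [-0.31 -0.03  2.21] turn [-0.003 -0.004  0.007] yaw 120.1 t 4.8 j6 -1.64
shift cm [-0.32 -0.02  3.51] turn [-0.003 -0.004  0.007] yaw 120.1 t 4.8 j6 -1.64
```

Request:
carry_out:
  rows:
    - [[-0.31,-0.02,1],[0,0,0]]
    - [[-0.31,-0.02,2],[0,0,0]]
    - [[-0.31,-0.02,2.8],[0,0,0]]
    - [[-0.31,-0.02,3.3],[0,0,0]]
    - [[-0.31,-0.02,3.5],[0,0,0]]
    - [[-0.31,-0.02,3.5],[0,0,0]]
    - [[-0.31,-0.02,3.5],[0,0,0]]

```text
t: 5.5
eef_pos: [0.4, 0.3183, 0.0124]
eef_rot: [0.815, -3.032, 0.006]
wrist_force: [0.3, -0.4, -0.2]
finger_gap: 0.0168
```

```bash
python3 - <<'E'
from g import *
print(observe()['eef_pos']*1e3);go(399.8,318.2,10.8)
E
```

```text
[400.01048185 318.25665413  12.39862116]
shift cm [0.02 0.01 0.16] turn [0 0 0] yaw 120.1 t 5.5 j6 -1.64
```

Request:
carry_out:
  rows:
    - [[0,0,0.08],[0,0,0]]
    - [[0,0,0.15],[0,0,0]]
    - [[0,0,0.2],[0,0,0]]
    - [[0,0,0.2],[0,0,0]]

```text
t: 5.9
eef_pos: [0.4001, 0.3183, 0.0107]
eef_rot: [0.815, -3.032, 0.006]
wrist_force: [0.0, 0.1, 2.6]
finger_gap: 0.0167
```

Request:
carry_out:
  jaw: -0.36
  rows:
    - [[0,0,0],[0,0,0]]
    - [[0,0,0],[0,0,0]]
    - [[0,0,0],[0,0,0]]
    - [[0,0,-0.5],[0,0,0]]
    - [[0,0,-1.5],[0,0,0]]
    - [[0,0,-3],[0,0,0]]
    - [[0,0,-6],[0,0,0]]
    - [[0,0,-10],[0,0,0]]
    - [[0,0,-14],[0,0,0]]
    - [[0,0,-14],[0,0,0]]

```text
t: 6.9
eef_pos: [0.4037, 0.3208, 0.1573]
eef_rot: [-0.814, 3.024, -0.002]
wrist_force: [0.7, -0.4, 0.3]
finger_gap: 0.0273
```

```bash
python3 - <<'E'
from w import *
from g import go
im=snap('wrist','w4');_,m=load('w4')
cv2.imwrite('pics/w4c.png',im[150:350,150:490,::-1])
go(549,35.7,110,119.7);go(549,35.7,24,119.7)
E
```

```text
shift cm [  1.59 -31.94   4.55] turn [-0.003  0.005  0.007] yaw 120.1 t 6.95 j6 -1.64
shift cm [  1.63 -31.91  13.15] turn [-0.003  0.005  0.007] yaw 120.1 t 6.95 j6 -1.64
```

View pics/w4c.png

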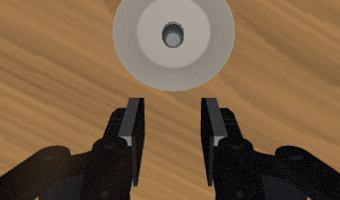

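The thimble stands in the saucer's middle, at crop (173,33) on a floor centred at about (173,33). Now I'll go back to the red tin.

Request:
carry_out:
  jaw: 1
  rows:
    - [[0.2,-4,0],[0,0,0]]
    - [[0.4,-8,0],[0,0,0]]
    - [[0.6,-12,0],[0,0,0]]
    - [[0.8,-16,0],[0,0,0]]
    - [[1,-20,0],[0,0,0]]
    - [[1.2,-24,0],[0,0,0]]
    - [[1.4,-28,0],[0,0,0]]
    - [[1.6,-31,0],[0,0,0]]
    - [[1.6,-31.9,0],[0,0,0]]
    - [[1.6,-31.9,1],[0,0,0]]
    - [[1.6,-31.9,1],[0,0,0]]

```text
t: 8.05
eef_pos: [0.5464, 0.037, 0.1432]
eef_rot: [-0.816, 3.032, 0.001]
wrist_force: [-0.6, 0.3, -0.5]
finger_gap: 0.085
```

```bash
python3 - <<'E'
from w import *
from g import go
im=snap('wrist','w5');_,m=load('w5')
for k,z in(('red_tin',.05),('blue_tin',.05),('case',.024)):
    c=box(im,k,(190,0,450,275) if k!='case' else (250,0,390,250));print(k,c.min(0),c.max(0),*fit(m,c,z))
go(549,35.7,40,119.7);go(549,35.7,24,119.7)
E
```

```text
red_tin [285 178] [351 241] [549.2  36.1  50.   50.9] [549.2  36.1  50.8  50.6  30.1]
blue_tin [284  74] [355 148] [485.7   1.2  49.4  50. ] [485.9   1.   49.8  49.7  30.1]
case [280  57] [353 241] [513.1  11.3  58.5 164.8] [518.   16.3 148.   55.4  29.8]
shift cm [-0.1  -0.25 10.39] turn [-0.001  0.002  0.008] yaw 120.2 t 8.1 j6 -2.23
shift cm [-0.09 -0.25 11.99] turn [-0.001  0.002  0.008] yaw 120.2 t 8.1 j6 -2.23
```

Request:
carry_out:
  newtons: 30
  rows:
    - [[-0.1,-0.25,3.5],[0,0,0]]
    - [[-0.1,-0.25,7],[0,0,0.008]]
    - [[-0.1,-0.25,9.5],[0,0,0.008]]
    - [[-0.1,-0.25,11],[0,0,0.008]]
    - [[-0.1,-0.25,11.7],[0,0,0.008]]
    - [[-0.1,-0.25,11.8],[0,0,0.008]]
    - [[-0.1,-0.25,11.8],[0,0,0.008]]

```text
t: 8.8
eef_pos: [0.5493, 0.0364, 0.0266]
eef_rot: [-0.806, 3.033, -0.001]
wrist_force: [0.2, 0.3, -0.1]
finger_gap: 0.0853
```

Request:
carry_out:
  jaw: -1
  rows:
    - [[0,0,0.05],[0,0,0]]
    - [[0,0,0.05],[0,0,0]]
    - [[0,0,0.05],[0,0,0]]
    - [[0,0,0.05],[0,0,0]]
    - [[0,0,0.05],[0,0,0]]
    - [[0,0,0.05],[0,0,0]]
    - [[0,0,0.05],[0,0,0]]

```text
t: 9.5
eef_pos: [0.5499, 0.0364, 0.0271]
eef_rot: [-0.805, 3.032, -0.001]
wrist_force: [-1.4, -0.1, 6.8]
finger_gap: 0.049
```

```bash
python3 - <<'E'
from g import *
s=observe();print(s['eef_pos'],s['wrist_force'],s['finger_gap'],s['moment'])
E
```

```text
[0.54986272 0.03636289 0.02713207] [-1.37264454 -0.06382624  6.84149655] 0.049028639478982707 [0.16339382 0.16453084 0.09041898]
```

Request:
carry_out:
  rows:
    - [[0,0,-0.5],[0,0,0]]
    - [[0,0,-2],[0,0,0]]
    - [[0,0,-4],[0,0,0]]
    - [[0,0,-7],[0,0,0]]
    - [[0,0,-10],[0,0,0]]
    - [[0,0,-12],[0,0,0]]
    - [[0,0,-12],[0,0,0]]

```text
t: 10.2
eef_pos: [0.5515, 0.036, 0.1507]
eef_rot: [-0.804, 3.026, -0.005]
wrist_force: [0.2, -0.3, -0.8]
finger_gap: 0.0493
```

```bash
python3 - <<'E'
from g import *
s=observe();print(s['eef_pos'],s['wrist_force'],s['finger_gap'])
im=snap('wrist','w6');cv2.imwrite('pics/w6c.png',im[100:,120:520,::-1])
go(616,324,145,119.7);
E
```

```text
[0.55148941 0.03597628 0.15070726] [ 0.24066575 -0.32145618 -0.76138601] 0.049292677549919235
shift cm [-19.99  21.74   0.42] turn [-0.004  0.007  0.001] yaw 119.7 t 10.25 j6 -2.23
```

View pics/w6c.png

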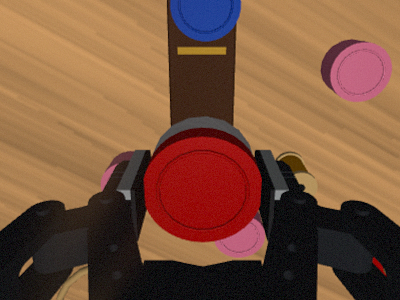

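The red tin is held flat at crop (203,188), and the case has stayed put. Carrying it to the red coaster, above the spool.

Request:
carry_out:
  rows:
    - [[-2,2.2,0],[0,0,0]]
    - [[-4.5,5,0],[0,0,0]]
    - [[-7,7.7,0],[0,0,0]]
    - [[-9.5,10.4,0],[0,0,0]]
    - [[-12,13.2,0],[0,0,0]]
    - [[-14.5,16,0],[0,0,0]]
    - [[-17,18.7,0],[0,0,0]]
    - [[-19,20.8,0.4],[0,0,0]]
    - [[-20,21.7,0.4],[0,0,0]]
    - [[-20,21.7,0.4],[0,0,0]]

```text
t: 11.25
eef_pos: [0.6155, 0.3248, 0.143]
eef_rot: [-0.808, 3.03, -0.004]
wrist_force: [0.2, 0.1, -0.5]
finger_gap: 0.0489
```

```bash
python3 - <<'E'
from w import *
from g import *
s=observe();print(s['eef_pos'],s['wrist_force'],s['finger_gap'])
for n in('scene','side'): snap(n,n+'1')
go(616.5,324.5,40,119.7);go(616.5,324.5,8.5,119.7)
E
```

```text
[0.61554868 0.32483397 0.14303656] [ 0.19858145  0.07105283 -0.53539682] 0.04892317450596063
shift cm [-0.11  0.17 10.41] turn [-0.004  0.005  0.001] yaw 119.7 t 11.35 j6 -1.76
shift cm [-0.09  0.19 13.56] turn [-0.004  0.005  0.001] yaw 119.7 t 11.35 j6 -1.76
```

Request:
carry_out:
  rows:
    - [[-0.1,0.1,3],[-0.004,0.005,0]]
    - [[-0.1,0.15,6.5],[-0.004,0.005,0]]
    - [[-0.1,0.18,9.5],[-0.004,0.005,0]]
    - [[-0.1,0.18,11.5],[-0.004,0.005,0]]
    - [[-0.1,0.18,12.6],[-0.004,0.005,0]]
    - [[-0.1,0.18,13.1],[-0.004,0.005,0]]
    - [[-0.1,0.18,13.3],[-0.004,0.005,0]]
    - [[-0.1,0.18,13.4],[-0.004,0.005,0]]
    - [[-0.1,0.18,13.4],[-0.004,0.005,0]]

```text
t: 12.25
eef_pos: [0.6174, 0.3247, 0.0113]
eef_rot: [-0.806, 3.034, -0.001]
wrist_force: [-0.4, 0.3, -1.2]
finger_gap: 0.0491
```

```bash
python3 - <<'E'
from g import *
s=observe();print(s['eef_pos'],s['wrist_force'])
go(616.5,324.5,8,119.7)
im=snap('wrist','w7')
E
```

```text
[0.61735922 0.32465384 0.01131455] [-0.43819063  0.2971571  -1.21362981]
shift cm [0.08 0.03 0.33] turn [-0.001  0.002  0.001] yaw 119.7 t 12.25 j6 -1.76
```

View pics/w7.png

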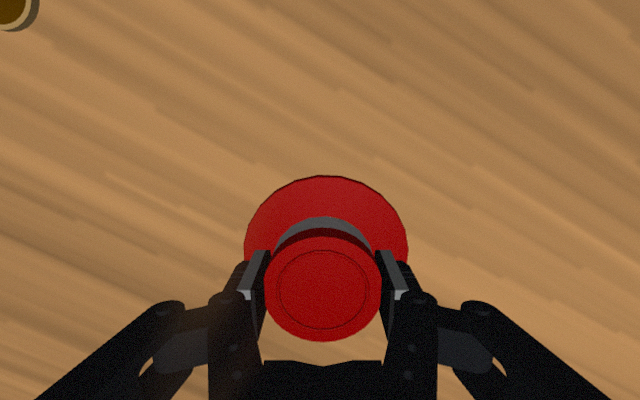

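The view shows the held tin at (322,287) and the coaster's visible arc, x 243–409 with its top at y 176. I'll fit that arc as a circle on the 5 mm plane.

```bash
cat > cf.py <<'E'
from w import *
from scipy.optimize import least_squares
def arc(f,k,ymax,z=.005,r=42.,b=(150,100,520)):
    im,m=load(f);c=box(im,k,(b[0],b[1],b[2],ymax+3));c=c[c[:,1]<ymax]
    P=plane(m,c,z)[:,:2]*1e3
    q=least_squares(lambda p:np.hypot(*(P-p[:2]).T)-p[2],[*P.mean(0),r],loss='soft_l1');print(len(c),'free',q.x.round(1))
    q=least_squares(lambda p:np.hypot(*(P-p).T)-r,P.mean(0),loss='soft_l1');print('fixed r',q.x.round(1),'rms',np.sqrt((q.fun**2).mean()).round(2))
E
python3 - <<'E'
from cf import *
arc('w7','red',245)
im,m=load('w7');print(fit(m,box(im,'red_tin',(266,238,380,345)),.0342)) # lid incl. side
E
```

```text
315 free [614.  325.8  40.7]
fixed r [615.5 326.6] rms 10.23
(array([616.1, 325.2,  49.3,  50.2]), array([616.4, 325.5,  49.4,  48.3,  29.8]))
```

The tin is at (616.1,325.2) and the coaster at about (615,326). Agreement within 2 mm is good enough to set it down.

Request:
carry_out:
  rows:
    - [[0.08,0.06,0.1],[0,0,0]]
    - [[0.1,0.08,0.22],[0,0,0]]
    - [[0.1,0.08,0.32],[0,0,0]]
    - [[0.1,0.08,0.36],[0,0,0]]
    - [[0.1,0.08,0.36],[0,0,0]]

```text
t: 12.8
eef_pos: [0.616, 0.3251, 0.0082]
eef_rot: [-0.806, 3.034, -0.001]
wrist_force: [-2.2, -1.6, 4.0]
finger_gap: 0.0489
```

Request:
carry_out:
  jaw: 0.8
  rows:
    - [[0,0,0],[0,0,0]]
    - [[0,0,0],[0,0,0]]
    - [[0,0,0],[0,0,0]]
    - [[0,0,0],[0,0,0]]
    - [[0,0,-0.5],[0,0,0]]
    - [[0,0,-2],[0,0,0]]
    - [[0,0,-5],[0,0,0]]
    - [[0,0,-9],[0,0,0]]
    - [[0,0,-14],[0,0,0]]
    - [[0,0,-16],[0,0,0]]
    - [[0,0,-16],[0,0,0]]

```text
t: 13.9
eef_pos: [0.6183, 0.3261, 0.1753]
eef_rot: [-0.804, 3.024, 0.001]
wrist_force: [0.4, 0.8, -0.5]
finger_gap: 0.0769
```

```bash
python3 - <<'E'
from cf import *
from g import *
im=snap('wrist','w8');_,m=load('w8')
c=box(im,'red_x',(240,50,400,330));print(c.min(0),c.max(0))
go(485.7,1,150,119.7)
s=observe();print(s['wrist_force'],s['eef_pos'])
E
```

```text
[282 136] [365 217]
shift cm [ 27.52 -21.65   2.04] turn [-0.002  0.008  0.001] yaw 119.8 t 13.95 j6 -1.76
[-0.28365434  1.24871073 -1.16518265] [0.61694874 0.32550646 0.17209689]
```

View pics/w8.png

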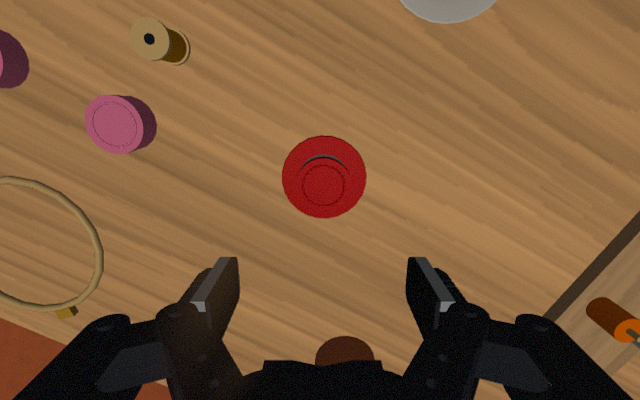

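The red tin stands centred and upright on the red coaster at (323,180), and the spool and pink tins are untouched. On to the blue tin.

Request:
carry_out:
  jaw: 1
  rows:
    - [[3.3,-2.6,0],[0,0,0]]
    - [[6.6,-5.2,0],[0,0,0]]
    - [[9.9,-7.8,0.2],[0,0,0]]
    - [[13.2,-10.4,0.4],[0,0,0]]
    - [[16.5,-13,0.7],[0,0,0]]
    - [[19.8,-15.6,1],[0,0,0]]
    - [[23.1,-18.2,1.4],[0,0,0]]
    - [[26,-20.5,1.8],[0,0,0]]
    - [[27.5,-21.65,2],[0,0.006,0]]
    - [[27.5,-21.65,2],[0,0.006,0]]
    - [[27.5,-21.65,2],[0,0.006,0]]

```text
t: 15.05
eef_pos: [0.4854, 0.0012, 0.1497]
eef_rot: [-0.804, 3.036, -0.0]
wrist_force: [0.3, -0.3, -0.1]
finger_gap: 0.0854
```

```bash
python3 - <<'E'
from cf import *
from g import go
im,m=load('w8');print('coaster',*fit(m,box(im,'red_x',(240,50,400,330)),.005))
im=snap('wrist','w9');_,m=load('w9')
c=box(im,'blue_tin',(200,60,450,300));print('blue',c.min(0),c.max(0),*fit(m,c,.05))
go(485.6,1.2,40,119.7);go(485.6,1.2,26.5,119.7)
E
```

```text
coaster [614.  325.5  81.6  82. ] [614.  325.5  81.6  82.1  29.9]
blue [289 174] [352 235] [485.3   1.   49.6  50.1] [485.5   0.9  50.   49.5  29.7]
shift cm [ 0.05 -0.02 10.99] turn [-0.001  0.002  0.001] yaw 119.7 t 15.1 j6 -2.32
shift cm [ 0.05 -0.02 12.34] turn [-0.001  0.002  0.001] yaw 119.7 t 15.1 j6 -2.32
```

Request:
carry_out:
  rows:
    - [[0,0,3.5],[0,0,0]]
    - [[0.05,0,7],[0,0,0]]
    - [[0.05,0,10],[0,0,0]]
    - [[0.05,0,11.6],[0,0,0]]
    - [[0.05,0,12.2],[0,0,0]]
    - [[0.05,0,12.35],[0,0,0]]
    - [[0.05,0,12.35],[0,0,0]]

```text
t: 15.8
eef_pos: [0.4863, 0.0018, 0.0269]
eef_rot: [-0.807, 3.033, -0.002]
wrist_force: [0.4, 0.2, 0.7]
finger_gap: 0.0854
```

Request:
carry_out:
  jaw: -1
  rows:
    - [[0,0,0.03],[0,0,0]]
    - [[0,0,0.03],[0,0,0]]
    - [[0,0,0.03],[0,0,0]]
    - [[0,0,0.03],[0,0,0]]
    - [[0,0,0.03],[0,0,0]]
    - [[0,0,0.03],[0,0,0]]
    - [[0,0,0.03],[0,0,0]]

```text
t: 16.5
eef_pos: [0.4869, 0.0018, 0.0277]
eef_rot: [-0.806, 3.032, -0.003]
wrist_force: [-0.3, 0.5, 4.8]
finger_gap: 0.049
```

Request:
carry_out:
  rows:
    - [[0,0,-0.5],[0,0,0]]
    - [[0,0,-2],[0,0,0]]
    - [[0,0,-4],[0,0,0]]
    - [[0,0,-7],[0,0,0]]
    - [[0,0,-10],[0,0,0]]
    - [[0,0,-12],[0,0,0]]
    - [[0,0,-12],[0,0,0]]

```text
t: 17.2
eef_pos: [0.4884, 0.0013, 0.1511]
eef_rot: [-0.805, 3.026, -0.008]
wrist_force: [0.7, -0.4, -0.4]
finger_gap: 0.0494
```

```bash
python3 - <<'E'
from w import *
from g import *
s=observe();print(s['eef_pos'],s['wrist_force'],s['finger_gap'])
im=snap('wrist','w10');_,m=load('w10')
c=box(im,'blue_tin',(200,100,450,345));print('blue',c.min(0),c.max(0),*fit(m,c,.05+.12))
go(623.3,-333,145,119.7)
E
```

```text
[0.48844392 0.00130854 0.15110391] [ 0.69780412 -0.42763356 -0.41421805] 0.04936681492687969
blue [264 234] [381 338] [488.2   2.5  51.2  51.8] [488.1   2.5  51.5  50.6  30. ]
shift cm [  4.82 -35.79   0.58] turn [-0.005  0.007  0.001] yaw 119.8 t 17.25 j6 -2.32
```

Request:
carry_out:
  rows:
    - [[0.3,-2.5,0],[0,0,0.05]]
    - [[0.8,-6,0],[0,0,0.1]]
    - [[1.3,-9.8,0.1],[0,0,0.18]]
    - [[1.8,-13.6,0.2],[0,0,0.26]]
    - [[2.3,-17.4,0.3],[0,0,0.34]]
    - [[2.8,-21.2,0.4],[0,0,0.42]]
    - [[3.3,-25,0.5],[0,0,0.5]]
    - [[3.8,-28.8,0.5],[0,0,0.5]]
    - [[4.3,-32.5,0.5],[0,0,0.5]]
    - [[4.7,-35,0.5],[0,0,0.5]]
    - [[4.8,-35.8,0.5],[0,0,0.5]]
    - [[4.8,-35.8,0.5],[0,0,0.5]]

```text
t: 18.45
eef_pos: [0.6227, -0.3335, 0.1435]
eef_rot: [-0.029, 3.135, 0.001]
wrist_force: [0.0, -0.2, -0.2]
finger_gap: 0.049
```

```bash
python3 - <<'E'
from w import *
from g import *
go(622.3,-332,40,91);go(622.3,-332,11.5,91)
E
```

```text
shift cm [ 0.1   0.14 10.35] turn [0.001 0.006 0.001] yaw 91.1 t 18.45 j6 -2.24
shift cm [ 0.12  0.14 13.2 ] turn [0.001 0.006 0.001] yaw 91.1 t 18.45 j6 -2.24
```

Request:
carry_out:
  rows:
    - [[0.1,0.1,3],[0,0.006,0]]
    - [[0.1,0.14,6.5],[0,0.006,0]]
    - [[0.1,0.14,9.5],[0,0.006,0]]
    - [[0.1,0.14,11.5],[0,0.006,0]]
    - [[0.1,0.14,12.5],[0,0.006,0]]
    - [[0.1,0.14,12.9],[0,0.006,0]]
    - [[0.1,0.14,13.1],[0,0.006,0]]
    - [[0.1,0.14,13.1],[0,0.006,0]]

```text
t: 19.25
eef_pos: [0.6231, -0.3321, 0.0136]
eef_rot: [-0.029, 3.14, -0.001]
wrist_force: [0.4, 1.3, -1.2]
finger_gap: 0.0484
```

```bash
python3 - <<'E'
from cf import *
from g import *
s=observe();print(s['eef_pos'],s['wrist_force'])
im=snap('wrist','w11');_,m=load('w11')
M=mask(im,'blue_x');pts=[]
for x in range(240,415):
    y=np.where(M[100:300,x])[0]
    if len(y) and y[0]<145: pts.append((x,100+y[0]))
P=plane(m,pts,.005)[:,:2]*1e3
q=least_squares(lambda p:np.hypot(*(P-p[:2]).T)-42,P.mean(0)+[30,0],loss='soft_l1');print(len(pts),q.x,np.abs(q.fun).mean())
print(fit(m,box(im,'blue_x',(262,232,384,345)),.031+s['eef_pos'][2]-.0087))
go(622.3,-332,8.5,91)
E
```

```text
[ 0.62306049 -0.33209121  0.01361655] [ 0.35371253  1.29489008 -1.2498408 ]
158 [ 621.3687398  -334.51434592] 0.21092893128369006
(array([ 621.1, -331.9,   49.8,   50.1]), array([ 621. , -331.8,   49.8,   49.1,    1.1]))
shift cm [0.09 0.03 0.54] turn [-0.001  0.002  0.001] yaw 91.1 t 19.3 j6 -2.24
```

Request:
carry_out:
  rows:
    - [[0,-0.15,0.1],[0,0,0]]
    - [[0,-0.26,0.25],[0,0,0]]
    - [[0,-0.26,0.4],[0,0,0]]
    - [[0,-0.26,0.52],[0,0,0]]
    - [[0,-0.26,0.56],[0,0,0]]
    - [[0,-0.26,0.56],[0,0,0]]

```text
t: 19.9
eef_pos: [0.6232, -0.3351, 0.0088]
eef_rot: [-0.029, 3.14, -0.002]
wrist_force: [-1.6, 0.6, 3.9]
finger_gap: 0.049
```

Request:
carry_out:
  jaw: 0.8
  rows:
    - [[0,0,0],[0,0,0]]
    - [[0,0,0],[0,0,0]]
    - [[0,0,0],[0,0,0]]
    - [[0,0,0],[0,0,0]]
    - [[0,0,-0.5],[0,0,0]]
    - [[0,0,-2],[0,0,0]]
    - [[0,0,-5],[0,0,0]]
    - [[0,0,-9],[0,0,0]]
    - [[0,0,-14],[0,0,0]]
    - [[0,0,-16],[0,0,0]]
    - [[0,0,-16],[0,0,0]]
    - [[0,0,-16],[0,0,0]]

```text
t: 21.1
eef_pos: [0.623, -0.335, 0.1702]
eef_rot: [-0.029, 3.138, -0.004]
wrist_force: [-0.7, 0.4, -0.5]
finger_gap: 0.0766
```

```bash
python3 - <<'E'
from cf import *
from g import *
im=snap('wrist','w12');_,m=load('w12')
c=box(im,'blue_x',(200,40,450,280));print('coaster',c.min(0),c.max(0),*fit(m,c,.005))
k=box(im,'mat',(0,0,640,400));print('mat',k.min(0),k.max(0),*fit(m,k,.004))
go(517.6,16.2,150,119.7)
E
```

```text
coaster [281 140] [365 222] [ 620.4 -334.8   81.2   81.5] [ 620.4 -334.9   81.4   81.8   48.5]
mat [275   0] [382  31] [ 474.6 -328.    23.   117.6] [ 473.7 -333.2   89.    23.4   88. ]
shift cm [ 9.83 35.26  1.82] turn [-0.001  0.001 -0.5  ] yaw 91.1 t 21.15 j6 -2.24
```

View pics/w12.png

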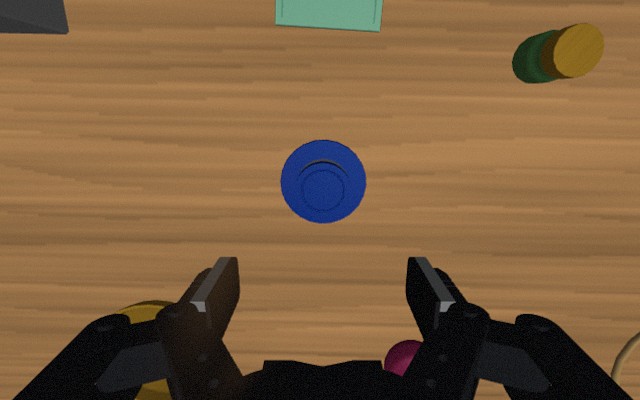

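The blue tin is centred and upright at (323,185), and the jar is in place at (560,52). The mat is partly visible at the top, so I'll hover near it to measure it fully before fetching the case.

Request:
carry_out:
  jaw: 1
  rows:
    - [[3,0,-1],[0,0,0]]
    - [[7,0,-3],[0,0,0]]
    - [[11,0,-5],[0,0,0]]
    - [[15,0,-6],[0,0,0]]
    - [[18,0,-6],[0,0,0]]
    - [[19,0,-6],[0,0,0]]
    - [[19,0,-6],[0,0,0]]
    - [[19,0,-6],[0,0,0]]

```text
t: 21.95
eef_pos: [0.4329, -0.3379, 0.2275]
eef_rot: [-0.029, 3.141, 0.001]
wrist_force: [-0.0, -0.0, -0.6]
finger_gap: 0.0855
```

```bash
python3 - <<'E'
from cf import *
from g import *
im=snap('wrist','w13');_,m=load('w13')
k=box(im,'mat',(0,0,640,400));print('mat',k.min(0),k.max(0),*fit(m,k,.004))
go(517.6,16.2,150,119.7)
E
```

```text
mat [288  50] [378 217] [ 394.1 -330.   100.   221.8] [ 394.9 -330.    88.9  178.4   87.7]
shift cm [-9.09 35.24  7.78] turn [ 0.     0.001 -0.499] yaw 91.1 t 22.0 j6 -2.46
```

Request:
carry_out:
  rows:
    - [[-0.9,3.5,0],[0,0,-0.06]]
    - [[-2,7.4,0.5],[0,0,-0.14]]
    - [[-3,11.3,1],[0,0,-0.22]]
    - [[-4,15.2,1.8],[0,0,-0.3]]
    - [[-5,19.1,3],[0,0,-0.38]]
    - [[-6,23,4.5],[0,0,-0.46]]
    - [[-7,27,6],[0,0,-0.5]]
    - [[-8,31,7.2],[0,0,-0.5]]
    - [[-8.9,34.5,7.8],[0,0,-0.5]]
    - [[-9.1,35.25,7.8],[0,0,-0.5]]
    - [[-9.1,35.25,7.8],[0,0,-0.5]]

```text
t: 23.1
eef_pos: [0.5183, 0.0182, 0.1491]
eef_rot: [-0.812, 3.035, 0.001]
wrist_force: [-0.0, -0.4, 0.7]
finger_gap: 0.0857
```

```bash
python3 - <<'E'
from cf import *
from g import *
im=snap('wrist','w14');_,m=load('w14')
k=box(im,'case',(245,60,395,330));print('case',k.min(0),k.max(0),*fit(m,k,.024))
go(517.6,16.2,40,119.7);go(517.6,16.2,5,119.7)
E
```

```text
case [285 105] [354 272] [517.3  15.8  61.2 188.5] [517.7  16.1 147.7  55.3  29.8]
shift cm [ 0.09 -0.03 10.94] turn [0.    0.    0.003] yaw 119.9 t 23.15 j6 -2.28
shift cm [ 0.09 -0.03 14.44] turn [0.    0.    0.003] yaw 119.9 t 23.15 j6 -2.28
```

Request:
carry_out:
  newtons: 45
  rows:
    - [[0.09,-0.03,3.5],[0,0,0]]
    - [[0.09,-0.03,7.5],[0,0,0]]
    - [[0.09,-0.03,11],[0,0,0]]
    - [[0.09,-0.03,13],[0,0,0]]
    - [[0.09,-0.03,14.2],[0,0,0]]
    - [[0.09,-0.03,14.5],[0,0,0]]
    - [[0.09,-0.03,14.5],[0,0,0]]

```text
t: 23.85
eef_pos: [0.5182, 0.0154, 0.0048]
eef_rot: [-0.808, 3.035, -0.0]
wrist_force: [0.5, -0.8, -0.4]
finger_gap: 0.0851
```

Request:
carry_out:
  jaw: -1
  rows:
    - [[0,0,0],[0,0,0]]
    - [[0,0,0],[0,0,0]]
    - [[0,0,0],[0,0,0]]
    - [[0,0,0],[0,0,0]]
    - [[0,0,0],[0,0,0]]
    - [[0,0,0],[0,0,0]]

```text
t: 24.45
eef_pos: [0.5194, 0.0152, 0.0063]
eef_rot: [-0.808, 3.032, -0.003]
wrist_force: [-0.2, -1.2, 5.4]
finger_gap: 0.0549
```

Request:
carry_out:
  rows:
    - [[0,0,-0.5],[0,0,0]]
    - [[0,0,-2],[0,0,0]]
    - [[0,0,-4],[0,0,0]]
    - [[0,0,-7],[0,0,0]]
    - [[0,0,-10],[0,0,0]]
    - [[0,0,-12],[0,0,0]]
    - [[0,0,-12],[0,0,0]]

```text
t: 25.15
eef_pos: [0.521, 0.015, 0.1297]
eef_rot: [-0.807, 3.026, -0.007]
wrist_force: [0.8, 0.7, -2.3]
finger_gap: 0.055
```

```bash
python3 - <<'E'
from w import *
from g import *
s=observe();print(s['eef_pos'],s['wrist_force'],s['moment'],s['finger_gap'])
im=snap('wrist','w15');cv2.imwrite('pics/w15c.png',im[60:,120:520,::-1])
go(395,-330,125,87.7)
E
```

```text
[0.52100308 0.015037   0.12966907] [ 0.76423386  0.69161827 -2.26842404] [ 0.02256258 -0.02722916  0.01836115] 0.05503824360210461
shift cm [ 28.01 -23.73   0.22] turn [-0.003  0.007  0.561] yaw 119.8 t 25.2 j6 -2.28
```

View pics/w15c.png

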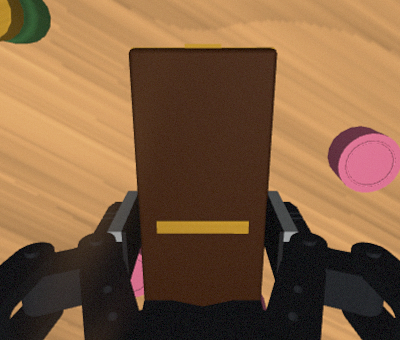

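The case is held level; its brass seam is at crop (202,227) and the jar is clear. Moving to the mat while turning it.

Request:
carry_out:
  rows:
    - [[2,-1.7,0],[0,0,0.05]]
    - [[4.8,-4,0],[0,0,0.1]]
    - [[7.8,-6.6,0],[0,0,0.18]]
    - [[10.8,-9.2,0],[0,0,0.26]]
    - [[13.8,-11.7,0],[0,0,0.34]]
    - [[16.8,-14.2,0],[0,0,0.42]]
    - [[19.8,-16.8,0],[0,0,0.5]]
    - [[22.8,-19.3,0],[0,0,0.56]]
    - [[25.5,-21.6,0],[0,0,0.56]]
    - [[27.5,-23.3,0],[0,0,0.56]]
    - [[28,-23.7,0],[0,0,0.56]]
    - [[28,-23.7,0],[0,0,0.56]]

```text
t: 26.4
eef_pos: [0.3939, -0.3295, 0.1257]
eef_rot: [0.064, 3.135, 0.002]
wrist_force: [-0.0, -0.2, -2.7]
finger_gap: 0.0549
```

```bash
python3 - <<'E'
from g import *
s=observe();print(s['eef_pos'],s['wrist_force'],s['finger_gap'])
go(396,-330,40,87.7);go(396,-330,13,87.7)
E
```

```text
[ 0.3939071  -0.32954882  0.12572803] [-0.02461007 -0.18313187 -2.74987278] 0.054857558297733734
shift cm [-0.16 -0.05  8.57] turn [ 0.001  0.006 -0.001] yaw 87.6 t 26.4 j6 -2.45
shift cm [-0.15 -0.05 11.27] turn [ 0.001  0.006 -0.001] yaw 87.6 t 26.4 j6 -2.45
```

Request:
carry_out:
  rows:
    - [[-0.15,-0.05,3],[0,0.006,0]]
    - [[-0.15,-0.05,6],[0,0.006,0]]
    - [[-0.15,-0.05,8.5],[0,0.006,0]]
    - [[-0.15,-0.05,10.2],[0,0.006,0]]
    - [[-0.15,-0.05,11],[0,0.006,0]]
    - [[-0.15,-0.05,11.2],[0,0.006,0]]
    - [[-0.15,-0.05,11.2],[0,0.006,0]]

```text
t: 27.1
eef_pos: [0.3964, -0.3295, 0.0139]
eef_rot: [-0.063, -3.141, -0.002]
wrist_force: [0.0, -0.0, -2.0]
finger_gap: 0.0551
```

```bash
python3 - <<'E'
from w import *
from g import *
s=observe();print(s['eef_pos'],s['wrist_force'])
go(396,-330,10.2,87.7)
im=snap('wrist','w16')
E
```

```text
[ 0.39641618 -0.32948178  0.01393356] [ 0.01412031 -0.00216073 -1.98669282]
shift cm [ 0.04 -0.05  0.37] turn [ 0.001 -0.    -0.   ] yaw 87.7 t 27.1 j6 -2.44
```

View pics/w16.png

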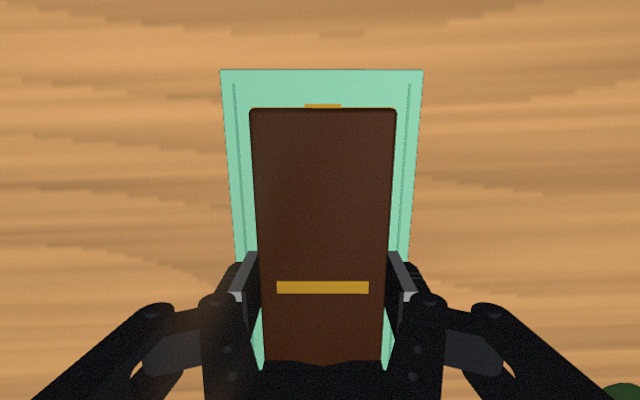

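The case hangs just above the mat, with the mat's edge at y=70 (x 220–423) and the case's end at y=108 (x 250–396). Converting these to positions.

```bash
python3 - <<'E'
from h import *
im,m=load('w16')
A=plane(m,[[220,70],[423,70]],.004)*1e3;B=plane(m,[[250,109],[396,108]],.0316)*1e3
print(A.round(1),B.round(1),A.mean(0),B.mean(0))
for P,L in((A,90),(B,75)): 
    d=np.array([np.cos(np.radians(-2.3)),np.sin(np.radians(-2.3))]);print(P.mean(0)[:2]+L*d, np.linalg.norm(P[1]-P[0]))
E
```

```text
[[ 304.  -370.3    4. ]
 [ 307.6 -281.8    4. ]] [[ 320.7 -353.    31.6]
 [ 322.5 -299.1   31.6]] [ 305.80005219 -326.02366156    4.        ] [ 321.55518874 -326.0844844    31.6       ]
[ 395.72754775 -329.63552288] 88.58671499082048
[ 396.49476838 -329.09436884] 53.91834037813581
```

Case centre (396.5,-329.1) against mat centre (395.7,-329.6): centred within 1 mm. Lower and release.

Request:
carry_out:
  rows:
    - [[0.06,-0.05,0.12],[0,0,0]]
    - [[0.06,-0.05,0.25],[0,0,0]]
    - [[0.06,-0.05,0.36],[0,0,0]]
    - [[0.06,-0.05,0.4],[0,0,0]]
    - [[0.06,-0.05,0.4],[0,0,0]]

```text
t: 27.65
eef_pos: [0.3959, -0.3305, 0.0104]
eef_rot: [0.064, 3.14, 0.001]
wrist_force: [-0.5, -0.7, -0.7]
finger_gap: 0.0552
```

Request:
carry_out:
  jaw: 0.7
  rows:
    - [[0,0,0],[0,0,0]]
    - [[0,0,0],[0,0,0]]
    - [[0,0,0],[0,0,0]]
    - [[0,0,0],[0,0,0]]
    - [[0,0,-0.5],[0,0,0]]
    - [[0,0,-2],[0,0,0]]
    - [[0,0,-5],[0,0,0]]
    - [[0,0,-9],[0,0,0]]
    - [[0,0,-14],[0,0,0]]
    - [[0,0,-19],[0,0,0]]
    - [[0,0,-21],[0,0,0]]
    - [[0,0,-21],[0,0,0]]

```text
t: 28.85
eef_pos: [0.3973, -0.3323, 0.225]
eef_rot: [0.064, 3.135, -0.01]
wrist_force: [-0.0, -0.2, 0.3]
finger_gap: 0.0726
```

```bash
python3 - <<'E'
from w import *
from g import *
s=observe();print(s['t'],s['eef_pos'],s['wrist_force'])
im=snap('wrist','w17');_,m=load('w17')
k=box(im,'case',(250,30,395,245));print('case',k.min(0),k.max(0),*fit(m,k,.028))
k=box(im,'mat',(150,0,500,400));print('mat',k.min(0),k.max(0),*fit(m,k,.004))
snap('side','side2');snap('scene','scene2')
a=cv2.imread('pics/side2.png')[60:400,180:500];b=cv2.imread('pics/scene2.png')[140:400,180:520]
o=np.zeros((340,660,3),np.uint8);o[:,:320]=a;o[:260,320:]=b;cv2.imwrite('pics/fin.png',o)
# jar/spool drift
for n in('side','scene'):
  A=load(n+'0')[0].astype(int);B=load(n+'2')[0].astype(int)
  for nm,(x0,y0,x1,y1) in dict(jar=(328,245,358,282) if n=='side' else (278,178,303,212),spool=(305,142,328,168) if n=='side' else (322,262,348,296)).items():
    d=np.abs(A-B).sum(2)[y0:y1,x0:x1];print(n,nm,'diff mean',d.mean().round(1),'>90:',(d>90).sum())
E
```

```text
28.85 [ 0.39725316 -0.33234533  0.22500902] [-0.04533946 -0.18786027  0.28535186]
case [298 103] [352 239] [ 394.4 -330.5   60.9  188.9] [ 395.1 -330.5   55.3  147.5   87.7]
mat [284  88] [367 242] [ 394.2 -329.9  100.   220.8] [ 394.9 -329.9   88.9  177.1   87.7]
side jar diff mean 160.7 >90: 922
side spool diff mean 154.7 >90: 598
scene jar diff mean 5.0 >90: 0
scene spool diff mean 5.1 >90: 0
```

View pics/fin.png

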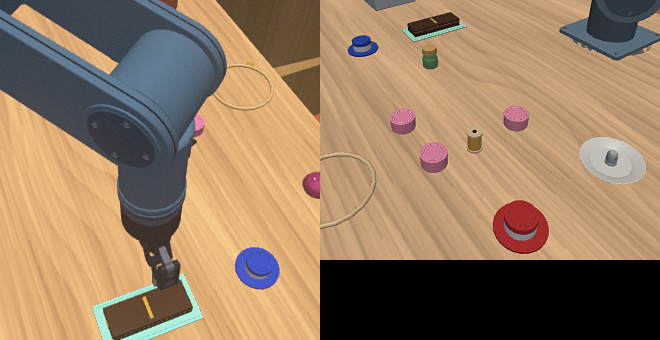

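The scene half shows everything in place: case on the mat, both tins upright on their own coasters, thimble on the saucer. The jar and spool patches show no change in the scene view. The side-view differences at those patches are only the arm in front of them.

```bash
python3 -c "
from bench import *
print(sign_off())"
```

```text
the job is handed in; nothing more can be done
None
```

The stack is taken apart and every piece is in its place; I handed the job in at about 29 s of the 128 s allowed. I moved the thimble first, then the red tin, the blue tin and the case.

**Last checks:**

| Thing | Where it ended up | How it was checked |
|---|---|---|
| Thimble | Upright in the middle of the saucer | By eye in the wrist and scene views, not measured |
| Red tin | Upright, about 2 mm off the red coaster's centre | Tin measured in the gripper just before set-down, coaster after |
| Blue tin | Upright, within about 1 mm of the blue coaster's centre | Measured while held; a 2.6 mm offset was corrected before release |
| Case | Within 1 mm of the mat's centre, lengthwise, both at the same angle | Wrist camera after release |
| Jar and spool | Not moved | Scene camera, same patches before and after |

- **Side camera at the end:** the arm was in front of the jar and spool, so it could not confirm they hadn't moved.
- **Camera disagreement:** the fixed cameras differed from each other by up to about 6 mm on the flat targets. I used the wrist camera to settle the coasters, the mat and the case.

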